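# Refit the stirrer's magnet and snap ring

## Task

Put the loose red-topped magnet into the empty pocket of the stirrer's carrier bar and press it fully home, flush with the bar. Then take the snap-ring pliers by their handles, squeeze them to spread the ring, slide the spread ring over the top of the axle and down until it is level with the black groove, centred, level and clear of the axle all round, and finish there: keep holding the pliers still in the gripper with the handles squeezed to their stop, the ring touching nothing. Leave the other things on the bench where they are.

Things in the scene. Friction and masses are not known exactly. Their poses are not given: they have to be found in the camera images.
- drive: (All sizes in mm.) Opened stirrer, fixed: white round dish 176 dia x 18, on it a pale aluminium carrier bar (170 along x, 70 along y, flat top 59 above the bench), in its middle an upright steel axle stub 38 dia, 46 above the bar. Nothing turns. Origin: axle's axis at bench height, z up. Empty pocket towards -x; the red-topped magnet towards +x is already in place, fixed.
- pocket (a point): Centre of the empty pocket's mouth, level with the bar's top, 58 from the axle's axis; axes as the drive. Pocket 22.5 (x) x 42.5 (y), chamfered. Its rubber seat, 15 below the mouth, is held by friction: a laid-in magnet stands 7 proud. Pressed with more than about 5 N the seat goes down 7 to its stop and stays: magnet flush.
- groove (a point): Point on the axle's axis at mid-height of its groove, a black band 10 high and 34 dia around the steel axle; 87 above the bench, 28 above the carrier bar, 18 below the axle's top. z up.
- shaft_top (a point): Centre of the axle's top face, 105 above the bench. The top 5 is chamfered (31 dia at the very top, 38 dia below).
- magnet: Loose magnet insert, a steel block 20 (x) x 40 (y) x 22 high (z), painted red on top, about 0.12 kg. Origin: centre of its underside. It lies flat, red side up, in the white tray. It has no end marks: half a turn makes no difference.
- magnet_top (a point): Centre of the magnet's red top face, 22 above its origin. Axes as the magnet.
- tray: White tray 150 (x) x 130 (y), rim 10 high, walls 4, floor about 4 thick, fixed. Origin: centre of its underside.
- rest: Wooden tool rest, fixed: an upright block 55 (x) x 40 (y), top 40 above the bench, on a foot 110 x 75 x 8, both centred 8 towards -x of the origin. The pliers lie loose on top. Origin: at bench height under the pliers' pivot.
- pliers: Blue-handled snap-ring pliers, level, loose, 0.2 kg. Origin: underside of the pivot disc (26 dia); x to the jaws, z up. Handles 35 to 95 behind the pivot, z 0 to 16; outer faces 53 apart at 60 behind, 60 at the ends; 38 and parallel squeezed to the stop. Pins at the jaw tips carry a brass ring (it stays hooked), 4 thick, mid-plane 20 below the origin: 34 inside relaxed, 44 squeezed.
- ring_center (a point): Point fixed in the pliers' body, 65.2 ahead of the pivot (x) and 20 below the pliers' origin, at the ring's mid-height: the centre of the ring's opening when it is fully spread (the free inside is then 44 dia about this point). Axes as the pliers.
- grip (a point): Point midway between the handles, 60 behind the pivot, at the handles' mid-height (8 above the pliers' origin): where to take the pliers, fingers closing along the pliers' y.
- jaw_left (a joint): Opening of the pliers' left jaw, rad (the right one does the same): 0 relaxed, 0.129 at the stop with the handles squeezed and the ring fully spread. A spring closes it: about 3.5 N on each handle at 60 behind the pivot to start, 8 N at the stop. A 20 to 40 N grip brings it to the stop.
- beaker: Bystander: clear glass beaker, 66 dia x 85 mm. Origin: centre of its underside.
- amber_bottle: Bystander: small amber bottle with black cap, 60 dia x 130 mm. Origin: centre of its underside.
- screwdriver: Bystander: screwdriver lying on the bench. Lies at the far side; origin on its underside.
- stopper: Bystander: green stopper, 34 dia x 26 mm. Origin: centre of its underside.
- dish: Bystander: small white porcelain dish, 80 dia x 18 mm. Origin: centre of its underside.
- spool_weight: Bystander: brass weight, 36 dia x 28 mm. Origin: centre of its underside.
- cup: Bystander: orange plastic cup, 64 dia x 75 mm. Origin: centre of its underside.

How it is judged (in metres and radians):
On the way, in this order (a step that is already met when the one before it is completed fails the run):
1. the magnet is flush in the pocket (z of magnet_top in the frame of pocket between -0.002 and 0.002 m and horizontal distance between magnet_top and pocket below 0.003 m and angle between magnet's own z axis and vertical below 0.1 rad), for 0.2 s.
2. the ring is held spread above the axle's top (value of joint jaw_left above 0.1 rad and z of ring_center in the frame of shaft_top above 0.001 m and horizontal distance between ring_center and shaft_top below 0.02 m and contact force between the fingers and pliers above 2 N), for 0.05 s.
At the end, for the whole second after the job is handed in: Magnet flush within 2 mm, within 3 mm of the pocket centre, not touched. Ring opening within 3 mm of the groove centre sideways and in height, pliers level within 0.1 rad, jaw above 0.11 rad, fingers on pliers over 4 N, pliers on stirrer under 1 N, still (under 0.02 m/s) (all of step 1 and contact force between magnet and the fingers below 0.1 N and horizontal distance between ring_center and groove below 0.003 m and z of ring_center in the frame of groove between -0.003 and 0.003 m and angle between pliers's own z axis and vertical below 0.1 rad and value of joint jaw_left above 0.11 rad and contact force between the fingers and pliers above 4 N and contact force between pliers and drive below 1 N and linear speed of pliers below 0.02 m/s); the arm keeps its last pose, push and grip.
It fails at once if a bystander is moved more than 30 mm (distance of any of beaker, amber_bottle, screwdriver, stopper, dish, spool_weight, cup from where it was at the start of the episode above 0.03 m).
It also fails if it takes over 64 s, if anything falls off the work surface, if the arm or the gripper's body presses on something with over 40 N, if the wrist force passes 120 N, or if a joint passes its speed limit or range.

## Robot

A 6-joint arm with a two-finger parallel gripper is mounted at the origin on the work surface. World frame = base frame: x ahead of the robot, y to its left, z up, the work surface at z = 0. Lengths are in mm, angles in rad, forces in N, time in s.
With the tool pointing down it reaches from about 300 to 750 mm from the base axis. Payload 8.5 kg.
Tool frame: the origin (TCP) lies at the very end of the fingers, on their centre line; the grasp point (between the pads) lies 19 mm behind it; z points along the fingers, y is the line along which they close (so a half turn about z gives the same grasp; the last joint's range is limited). The gripper opens to 85 mm and grips with 20 to 120 N. Pads are 22 mm wide; open, the fingers measure 114 mm over their backs; the gripper's body (76 mm by 85 mm) begins 54 mm behind the grasp point. The pads swing forward as they close: fully open they stand 13 mm farther back than shut.
Start: joints at [-0.215, 0.381, 1.297, -0, 1.464, -0.215], TCP at [549.982, 0.002, 231.322] pointing down, gripper open.
Joint ranges: [-3.11, 3.11], [-0.89, 2.33], [0.22, 2.48], [-1.42, 4.56], [0.17, 2.85], [-2.88, 2.88]. Speed limits (rad/s): [2.39, 2.39, 3.14, 3.14, 3.14, 3.14].

## Interface

Orientations are given as a unit quaternion [x, y, z, w].
In Python, from cell import env, vision gives the robot as it stands.
- The arm moves only by the tool servo_tool, never from a script. Its argument "motion" is a list of rows, each a list of 7 numbers: the shift along the tool's x, y, z each as a share of 150 mm, from -1 to 1, then the turn, a rotation vector about the tool's x, y, z each as a share of 1.5 rad, from -1 to 1, then the opening, from -1 (shut) to 1 (fully open). A call has 1 to 12 rows; each row shifts and turns the commanded pose from where the row before left it, along the tool's axes as they then stand; what a row does not reach is not made up. A row lasts 1/10 s, in which the tool goes at most 50 mm and 8.59 degrees, less where a joint would pass 70% of its speed; a pose out of reach is approached as far as the arm can. A call with a number of a shift or a turn outside -1 to 1 is refused whole. A call with a gripper value outside its range is refused whole. The fingers move at their own pace and stop on an object; "squeeze" is the grip in N (left out, the last holds). Time passes only in rows, so rows that do not move let the fingers close. It gives the time, the measured TCP pose, the force, the opening and the grip force at its end, in the units of the state.
- env.state(): the state, without advancing time (a new reading comes with each control period).
- vision.get_image(name): name is "scene" or "side" or "wrist"; returns the picture (480x640x3 uint8, red, green, blue); there is no depth.
- vision.calibration(name): a dict with "camera_matrix" (3x3 intrinsics, pixels), "k1" (the pictures are not rectified: a ray, as slopes to the right and down, at radius r is drawn at 1 + k1 r^2 times it, then the intrinsics apply), "cam_to_world" (4x4, takes a point from camera to world coordinates). Camera axes: x right, y up, looking along -z (the intrinsics and any distortion apply to the point x, -y, -z); pixel columns grow to the right and rows downward; lengths in mm; the calibration is good to about 2 mm. A picture is of the moment at which its call begins: read the wrist's pose just before it. calibration takes no time and is no camera call; for the wrist camera it gives the pose at the moment of the call.
- env.finish_job(): hands the job in; it is judged then, once.
The state is a dict: "time": time; "joint_positions": joint angles; "dq": joint speeds; "effort": joint torques, N m; "ee_pos": TCP position; "ee_rot": TCP orientation; "wrist_force": force on the tool from outside, world axes, zero at the start; "moment": the same for the moment, N m; "opening": finger opening in mm; "grasp_force": force on a finger pad.
Only numpy, scipy, OpenCV 4.12 (cv2) and the standard library are available. Lean on these libraries where they do the work, as an engineer would, in place of code of your own. Each camera call takes 0.05 s, during which the arm holds its last target. There are 200 camera calls.

## Working session

There is one attempt and no reset: what is moved stays moved. The work goes in short steps, Python scripts to look and compute and a tool call to move; the robot and the scene stay as the last step left them, time stands still between calls to the robot, and variables do not carry over. Pictures are saved under pics/ and viewed, at most 10 in all, crops included, and the job is handed in when it is done.

Besides the shell and the picture viewer there is one more tool, called as a command line: name --pt "numbers of a row" for each row, then --argument value for the rest. servo_tool: Moves the arm, as the interface text tells. Shift numbers are shares of 150 mm and turn numbers shares of 1.5 rad, none past 1 either way. Its arguments: {"type":"object","properties":{"motion":{"type":"array"},"squeeze":{"type":"number"}},"required":["motion"]}

```bash
ls; mkdir -p pics; python3 - <<'E'
from cell import env, vision
import cv2, numpy as np
for n in ["scene","side","wrist"]:
    c=vision.calibration(n); im=vision.get_image(n)
    cv2.imwrite(f"pics/{n}0.png",im[:,:,::-1])
    print(n,np.round(c["camera_matrix"],1).tolist(),c["k1"],np.round(c["cam_to_world"],3).tolist())
s=env.state();print(s)
E
```

```text
pics
scene [[602.5, 0.0, 319.8], [0.0, 602.5, 243.9], [0.0, 0.0, 1.0]] -0.18831789892183265 [[-0.739, -0.374, 0.56, 1450.107], [0.673, -0.419, 0.609, 910.741], [0.007, 0.827, 0.561, 938.861], [0.0, 0.0, 0.0, 1.0]]
side [[455.2, 0.0, 317.0], [0.0, 455.2, 240.8], [0.0, 0.0, 1.0]] 0.034927407358628836 [[0.707, 0.463, -0.535, -50.084], [-0.707, 0.473, -0.525, -666.235], [0.01, 0.749, 0.662, 912.762], [0.0, 0.0, 0.0, 1.0]]
wrist [[417.5, 0.0, 316.5], [0.0, 417.5, 233.1], [0.0, 0.0, 1.0]] 0.027424445382078447 [[1.0, -0.0, 0.001, 549.911], [0.0, 0.956, 0.293, 74.525], [-0.001, -0.293, 0.956, 374.662], [0.0, 0.0, 0.0, 1.0]]
{'time': 0.15, 'joint_positions': array([-2.15299671e-01,  3.81052702e-01,  1.29803155e+00, -6.03156573e-06,
        1.46360758e+00, -2.15313877e-01]), 'dq': array([-4.34822476e-04, -2.96313655e-03, -2.61875929e-03,  3.17819809e-05,
       -8.93166864e-05, -7.58446752e-04]), 'effort': array([ 1.94521621e-03, -4.48624384e+01, -2.31344014e+01, -1.86937300e-04,
        3.77541786e-03, -1.65174959e-05]), 'ee_pos': array([5.49779247e+02, 4.45410732e-02, 2.30866040e+02]), 'ee_rot': array([ 7.07101423e-01,  7.07111926e-01, -2.99142650e-04, -4.61054836e-04]), 'wrist_force': array([ 0.37222895,  0.24958198, -0.47582079]), 'moment': array([ 0.05399691,  0.01517247, -0.03152904]), 'grasp_force': 0.0, 'opening': 85.61623206711414}
```

View pics/scene0.png

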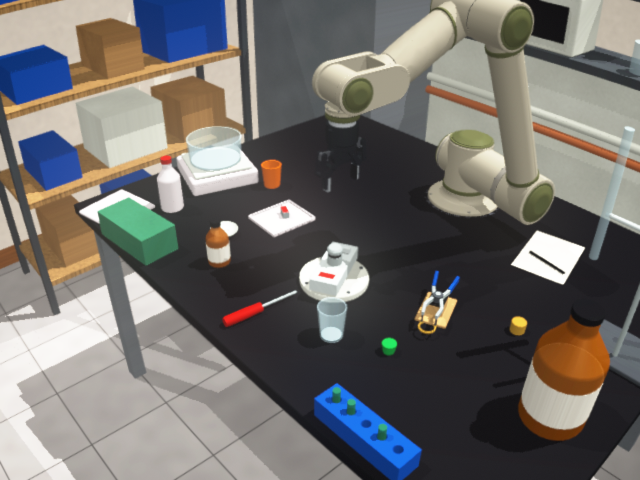

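View pics/side0.png

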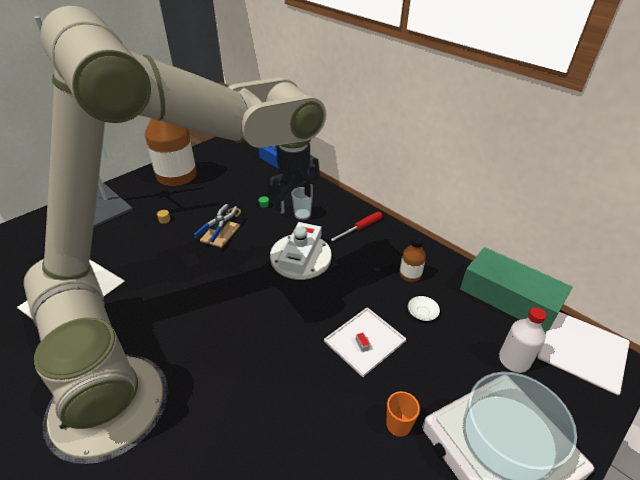

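View pics/wrist0.png

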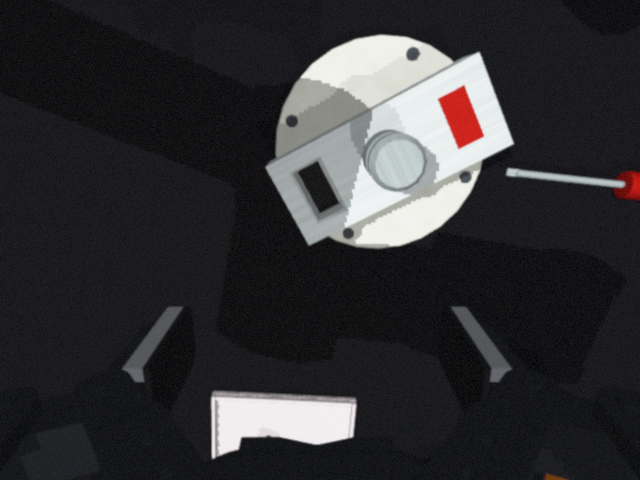

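The wrist view shows the drive: axle top at about (397,162), empty pocket at about (320,187), red fixed magnet at about (461,117). The loose magnet is at about scene (284,211) and side (363,342). The pliers' pivot is at about scene (438,294) and side (222,219), with the jaws towards +y and the handles towards the robot.

```bash
cat > h.py <<'E'
import numpy as np, cv2
from cell import env, vision
def ray(c,p):
    K=np.array(c["camera_matrix"]); T=np.array(c["cam_to_world"])
    u=cv2.undistortPoints(np.array([[p]],float),K,np.array([c["k1"],0,0,0,0.]))[0,0]
    d=T[:3,:3]@np.array([u[0],-u[1],-1.]); return T[:3,3],d/np.linalg.norm(d)
def proj(c,P):
    T=np.array(c["cam_to_world"]); q=T[:3,:3].T@(np.atleast_2d(P)-T[:3,3]).T
    s=np.stack([q[0]/-q[2],-q[1]/-q[2]],1); r=(s**2).sum(1,keepdims=True)
    s=s*(1+c["k1"]*r); K=np.array(c["camera_matrix"]); return s*[K[0,0],K[1,1]]+[K[0,2],K[1,2]]
def onz(c,p,z):
    o,d=ray(c,p); return o+d*(z-o[2])/d[2]
def tri(*obs):
    A=np.zeros((3,3));b=np.zeros(3);L=[]
    for c,p in obs:
        o,d=ray(c,p);M=np.eye(3)-np.outer(d,d);A+=M;b+=M@o;L.append((o,M))
    X=np.linalg.solve(A,b); return X,[round(float(np.linalg.norm(M@(X-o))),1) for o,M in L]
E
python3 - <<'E'
from h import *
np.set_printoptions(precision=1,suppress=True)
S,D,W=[vision.calibration(n) for n in("scene","side","wrist")]
print("mag",tri((S,(284.5,210.5)),(D,(363,340))))
print("pivot",tri((S,(438,294)),(D,(222,219))))
print("ring",tri((S,(427,325)),(D,(239,211))))
print("axle",tri((S,(335,250)),(D,(300,231)),(W,(397,162))))
B=[onz(W,p,59)[:2] for p in [(479,53),(514,144),(309,245),(266,166)]]
for p in B: print(p)
print("bar c",np.mean(B,0),"lens",[np.linalg.norm(B[i]-B[(i+1)%4]) for i in range(4)])
v=(B[0]+B[1]-B[2]-B[3]);print("yaw",np.arctan2(v[1],v[0]))
print("axle105",onz(W,(397,162),105))
P=[onz(W,p,59)[:2] for p in[(300,166),(319,159),(343,210),(322,219)]]
print("pocket",np.mean(P,0))
print("fixed",onz(W,(461,117),59))
for n,q in(("cup",(272,175)),("beaker",(332,320)),("bottle",(218,247)),("stopper",(389,346)),("weight",(518,326)),("dish",(228,229))): print(n,onz(S,q,30))
E
```

```text
mag (array([ 495.2, -285.6,   21.4]), [1.5, 1.5])
pivot (array([506.7, 288.8,  54.3]), [5.2, 5.2])
ring (array([586.1, 320.1,  25. ]), [8.9, 8.9])
axle (array([601.9,  40.8,  98.6]), [2.1, 0.7, 2.1])
[662.2 108.3]
[695.2  46.5]
[543.7 -32.2]
[511.6  30.6]
bar c [603.2  38.3] lens [np.float64(70.06301050509555), np.float64(170.75919972708786), np.float64(70.48539363657747), np.float64(169.4730521325342)]
yaw 0.47759455493167297
axle105 [601.3  39.5 105. ]
pocket [553.3  13.1]
fixed [654.4  65.8  59. ]
cup [ 391.2 -472.8   30. ]
beaker [730.1 170.6  30. ]
bottle [ 756.7 -245.9   30. ]
stopper [696.8 315.6  30. ]
weight [430.1 475.1  30. ]
dish [ 685.1 -301.2   30. ]
```

servo_tool --pt "-0.3 -0.05 0 0 0 0 1" --pt "-0.3 -0.05 0 0 0 0 1" --pt "-0.3 -0.05 0 0 0 0 1" --pt "-0.3 -0.05 0 0 0 0 1" --pt "-0.3 -0.05 0 0 0 0 1" --pt "-0.3 -0.05 0 0 0 0 1" --pt "-0.3 -0.05 0 0 0 0 1" --pt "0 0 0 0 0 0 1" --pt "0 0 0 0 0 0 1" --pt "0 0 0 0 0 0 1"

```text
time: 1.15
ee_pos: [497.6, -314.0, 231.2]
ee_rot: [0.707, 0.707, 0.0, -0.0]
wrist_force: [0.5, 0.2, 0.7]
opening: 85.5
grasp_force: 0.0
```

```bash
cat > red.py <<'E'
import sys
from h import *
np.set_printoptions(precision=2,suppress=True)
s=env.state(); c=vision.calibration("wrist"); im=vision.get_image("wrist")
cv2.imwrite(f"pics/{sys.argv[1]}.png",im[:,:,::-1])
print(s["time"],s["ee_pos"],s["ee_rot"],s["opening"],np.array(c["cam_to_world"])[:3,3])
z=float(sys.argv[2])
hsv=cv2.cvtColor(im,cv2.COLOR_RGB2HSV)
m=(((hsv[...,0]<8)|(hsv[...,0]>172))&(hsv[...,1]>150)&(hsv[...,2]>60)).astype(np.uint8)
n,l,st,ce=cv2.connectedComponentsWithStats(m)
for i in range(1,n):
    if st[i,4]<150: continue
    cn=cv2.findContours((l==i).astype(np.uint8),0,1)[0][0][:,0].astype(float)
    w=np.array([onz(c,p,z)[:2] for p in cn],np.float32)
    (a,b),(e,f),g=cv2.minAreaRect(w)
    print("red px",ce[i],st[i].tolist(),"world",a,b,"size",e,f,"ang",g)
np.savez(f"pics/{sys.argv[1]}.npz",T=c["cam_to_world"])
E
python3 red.py w1 26
```

```text
1.15 [ 497.62 -313.97  231.23] [ 0.71  0.71  0.   -0.  ] 85.47318789344604 [ 497.6  -239.57  375.15]
red px [314.95 164.35] [298, 141, 35, 48, 902] world 496.2351379394531 -287.0118103027344 size 36.61286163330078 16.962318420410156 ang 65.0601806640625
```

servo_tool --pt "0.18 -0.01 0.1 0 0 0 1" --pt "0 0 0.25 0 0 0.097 1" --pt "0 0 0.25 0 0 0.097 1" --pt "0 0 0 0 0 0.097 1" --pt "0 0 0 0 0 0 1" --pt "0 0 0 0 0 0 1" --pt "0 0 0 0 0 0 1"

```text
time: 1.9
ee_pos: [496.5, -287.8, 142.3]
ee_rot: [0.842, 0.539, 0.0, 0.001]
wrist_force: [0.6, 0.1, -0.9]
opening: 85.5
grasp_force: 0.0
```

```bash
python3 red.py w2 26; python3 - <<'E'
from h import *
c1=vision.calibration("wrist");c0=dict(c1,cam_to_world=np.load("pics/w1.npz")["T"])
import cv2
def cen(f):
    im=cv2.imread(f);h=cv2.cvtColor(im,cv2.COLOR_BGR2HSV);m=((h[...,0]<8)|(h[...,0]>172))&(h[...,1]>150)&(h[...,2]>60)
    ys,xs=np.nonzero(m);k=(abs(xs-np.median(xs))<70)&(abs(ys-np.median(ys))<70);return xs[k].mean(),ys[k].mean()
print(tri((c0,cen("pics/w1.png")),(c1,cen("pics/w2.png"))))
E
```

```text
1.9 [ 496.47 -287.84  142.3 ] [0.84 0.54 0.   0.  ] 85.54308091877037 [ 527.69 -220.06  286.11]
red px [315.01 223.98] [302, 197, 27, 55, 1484] world 496.14959716796875 -287.15240478515625 size 36.34064483642578 17.163530349731445 ang 65.1721420288086
(array([ 496.37640809, -286.4609594 ,   27.50980621]), [0.0, 0.0])
```

View pics/w2.png

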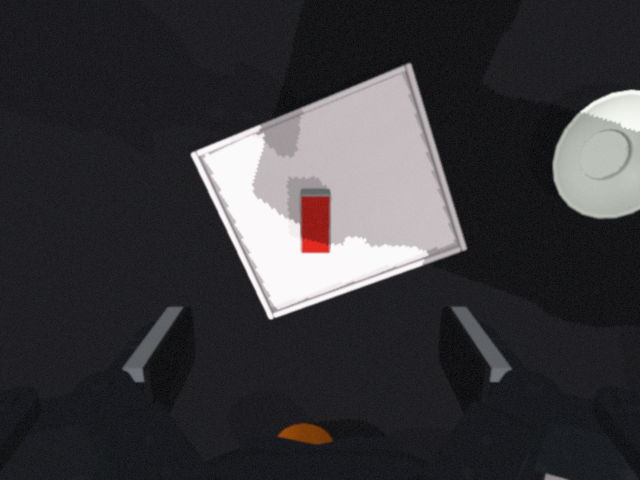

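The magnet is centred at (315,224) with its long side upright in the image, so it is square to the fingers. It measures (496,-287) with its top at about 27, which matches the expected height of 26.

servo_tool --pt "0.005 0 0.2 0 0 0 0.1" --pt "0 0 0.2 0 0 0 0.1" --pt "0 0 0.2 0 0 0 0.1" --pt "0 0 0.2 0 0 0 0.1" --pt "0 0 0.05 0 0 0 0.1" --pt "0 0 0 0 0 0 0.1" --pt "0 0 0 0 0 0 -1" --pt "0 0 0 0 0 0 -1" --pt "0 0 0 0 0 0 -1" --pt "0 0 0 0 0 0 -1" --pt "0 0 0 0 0 0 -1" --pt "0 0 0 0 0 0 -1" --squeeze 40

```text
time: 3.15
ee_pos: [497.0, -287.9, 15.6]
ee_rot: [0.843, 0.537, 0.0, 0.002]
wrist_force: [0.0, 0.6, 7.1]
opening: 18.7
grasp_force: 39.9
```

servo_tool --pt "0 0 -0.2 0 0 0 -1" --pt "0 0 -0.3 0 0 0 -1" --pt "0 0 -0.3 0 0 0 -1" --pt "0 0 -0.2 0 0 0 -1" --pt "0.281 -0.0752 0 0 0 0 -1" --pt "0.281 -0.0752 0 0 0 0 -1" --pt "0.281 -0.0752 0 0 0 0 -1" --pt "0.281 -0.0752 0 0 0 0 -1" --pt "0.281 -0.0752 0 0 0 0 -1" --pt "0.281 -0.0752 0 0 0 0 -1" --pt "0.281 -0.0752 0 0 0 0 -1"

```text
time: 4.25
ee_pos: [549.5, 15.2, 164.6]
ee_rot: [0.843, 0.537, 0.0, 0.0]
wrist_force: [0.6, -0.6, -1.5]
opening: 18.6
grasp_force: 39.6
```

servo_tool --pt "0 0 0 0 0 -0.0873 -1" --pt "0 0 0 0 0 -0.0873 -1" --pt "0 0 0 0 0 -0.0873 -1" --pt "0 0 0 0 0 -0.0873 -1" --pt "0 0 0 0 0 -0.0873 -1" --pt "0 0 0 0 0 -0.0873 -1" --pt "0 0 0 0 0 -0.0873 -1" --pt "0 0 0 0 0 0 -1" --pt "0 0 0 0 0 0 -1" --pt "0 0 0 0 0 0 -1"

```text
time: 5.25
ee_pos: [549.4, 13.5, 164.0]
ee_rot: [0.52, 0.854, 0.0, 0.0]
wrist_force: [0.5, 0.2, -1.0]
opening: 18.8
grasp_force: 39.6
```

```bash
python3 red.py w3 59
```

```text
5.25 [549.45  13.47 164.04] [0.52 0.85 0.   0.  ] 18.834734378520096 [514.94  79.59 307.89]
red px [505.77 232.75] [487, 203, 39, 61, 1886] world 654.6005249023438 65.37469482421875 size 19.067157745361328 39.02405548095703 ang 27.654157638549805
red px [316.58 322.19] [291, 275, 52, 97, 4829] world 579.7023315429688 -45.04146957397461 size 33.71622085571289 71.60231018066406 ang 27.358600616455078
red px [619.95 376.  ] [592, 352, 48, 55, 1415] world 784.30078125 16.888931274414062 size 21.11549186706543 51.83718490600586 ang 81.70500946044922
```

View pics/w3.png

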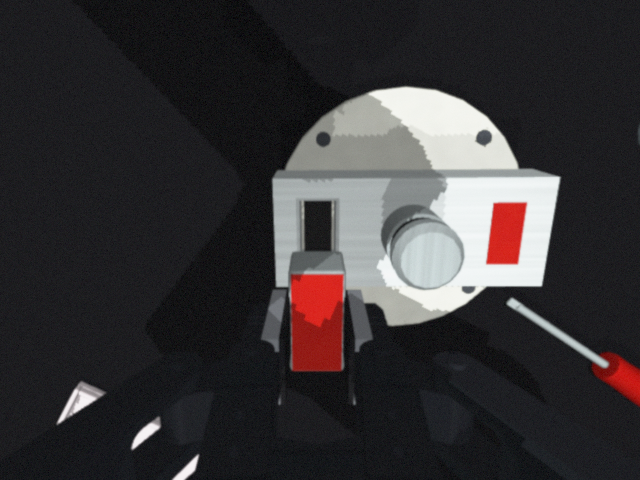

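The held magnet shows its red top at about (317,322) and is square to the bar. The pocket is the dark slot at about x 304–334, y 200–250, partly hidden by the magnet. The fixed magnet is at about (506,233) and the axle top at about (427,254).

```bash
cat > m.py <<'E'
from h import *
np.set_printoptions(precision=2,suppress=True)
c=vision.calibration("wrist"); c["cam_to_world"]=np.load("pics/w3.npz")["T"]
im=cv2.imread("pics/w3.png");h=cv2.cvtColor(im,cv2.COLOR_BGR2HSV)
m=(((h[...,0]<8)|(h[...,0]>172))&(h[...,1]>150)&(h[...,2]>60)).astype(np.uint8); m[:,400:]=0
m=cv2.morphologyEx(m,cv2.MORPH_OPEN,np.ones((5,5)))
cn=max(cv2.findContours(m,0,1)[0],key=cv2.contourArea)[:,0].astype(float)
for z in (168,172,176,180,184):
    w=np.array([onz(c,p,z)[:2] for p in cn],np.float32); print(z,cv2.minAreaRect(w))
B=[onz(c,p,59)[:2] for p in [(560,178),(543.5,286.5),(275,286.5),(273,179)]]
print("bar c",np.mean(B,0),"lens",[np.linalg.norm(B[i]-B[(i+1)%4]) for i in range(4)])
v=(B[0]+B[1]-B[2]-B[3]);a=np.arctan2(v[1],v[0]);u=np.array([np.cos(a),np.sin(a)]);print("yaw",a,np.degrees(a))
f=np.array([654.6,65.37]); print("pocket by bar",np.mean(B,0)-58*u,"by fixed",f-116*u)
print("axle top",onz(c,(427.5,254.5),105)[:2]-58*u)
for q in [(303.5,199),(334.5,199),(298.5,197),(338.5,197)]: print("mouth edge",onz(c,q,59))
E
python3 m.py
```

```text
168 ((551.412841796875, 9.580162048339844), (18.798805236816406, 40.285125732421875), 27.498498916625977)
172 ((550.3698120117188, 11.581921577453613), (18.261302947998047, 39.133243560791016), 27.4985408782959)
176 ((549.3268432617188, 13.58366870880127), (17.723745346069336, 37.98137664794922), 27.498594284057617)
180 ((548.283935546875, 15.585437774658203), (17.18621826171875, 36.82946014404297), 27.498470306396484)
184 ((547.2409057617188, 17.587238311767578), (16.648717880249023, 35.677574157714844), 27.498523712158203)
bar c [603.49  38.19] lens [np.float64(70.219538814899), np.float64(173.0481691388818), np.float64(70.15321767015575), np.float64(170.72079088406178)]
yaw 0.47931072907610406 27.462481851399193
pocket by bar [552.03  11.44] by fixed [551.67  11.87]
axle top [548.37  13.6 ]
mouth edge [533.23  27.4   59.  ]
mouth edge [549.98  36.06  59.  ]
mouth edge [529.97  27.1   59.  ]
mouth edge [551.55  38.27  59.  ]
```

servo_tool --pt "-0.016 0.009 0.2 0 0 0 -1" --pt "0 0 0.2 0 0 0 -1" --pt "0 0 0.06 0 0 0 -1" --pt "0 0 0 0 0 0 -1" --pt "0 0 0 0 0 0 -1" --pt "0 0 0 0 0 0 -1"

```text
time: 5.9
ee_pos: [552.5, 11.8, 96.2]
ee_rot: [0.519, 0.855, 0.0, 0.001]
wrist_force: [0.8, -0.8, -1.1]
opening: 18.7
grasp_force: 39.5
```

```bash
python3 red.py w4 59; python3 - <<'E'
import cv2
im=cv2.imread("pics/w4.png"); cv2.imwrite("pics/w4c.png",cv2.resize(im[120:420,160:560],(800,600),interpolation=cv2.INTER_CUBIC))
E
```

```text
5.9 [552.51  11.84  96.25] [0.52 0.85 0.   0.  ] 18.70195936185081 [517.52  77.96 239.98]
red px [566.59 269.96] [539, 231, 57, 80, 3433] world 654.9109497070312 65.34757995605469 size 19.538084030151367 39.40998458862305 ang 27.75416374206543
red px [316.56 322.19] [291, 275, 52, 97, 4809] world 565.2573852539062 -12.720191955566406 size 24.50636863708496 52.193450927734375 ang 27.305896759033203
```

View pics/w4c.png

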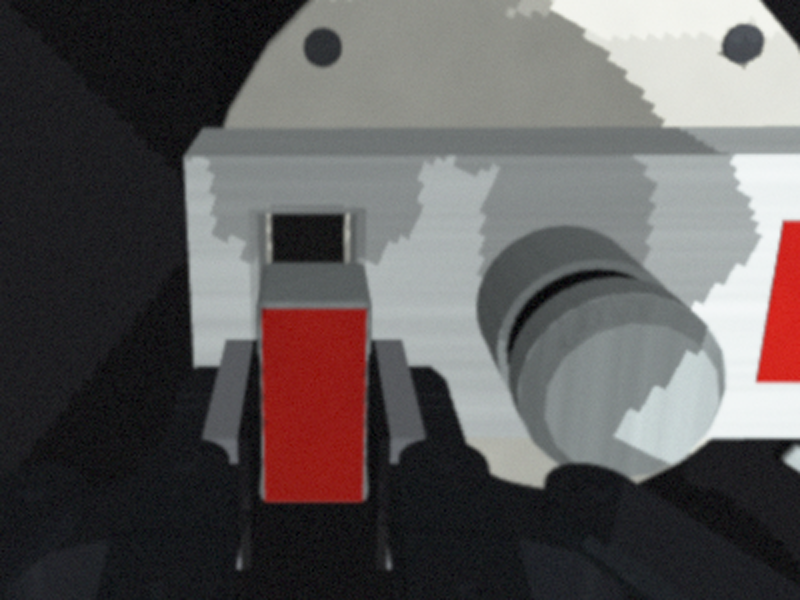

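The pocket's far end shows at crop x 253–365, y about 210, roughly centred on the magnet, whose far bottom edge spans x 259–370. Bar edges in the crop: top y about 155, bottom y about 438, left end from (184,157) to (194,367).

```bash
python3 - <<'E'
from h import *
np.set_printoptions(precision=2,suppress=True)
c=vision.calibration("wrist"); c["cam_to_world"]=np.load("pics/w4.npz")["T"]
a=np.radians(27.5);u=np.array([np.cos(a),np.sin(a)]);v=np.array([-u[1],u[0]])
tcp=np.array([552.51,11.84])
def L(p,z): 
    d=onz(c,p,z)[:2]-tcp; return np.array([d@u,d@v])
C=lambda x,y:(160+x/2-.25,120+y/2-.25)
for n,p in dict(farleft=C(184,156),leftlow=C(194,367),far2=C(600,155),near=C(600,438),near2=C(470,438)).items(): print(n,L(p,59))
print("fixed",L((566.59,269.96),59)-[116,0])
print("mouth chamfer L,R",L(C(253,212),59),L(C(365,212),59),"wall L,R top",L(C(268,212),57),L(C(349,212),57))
for z in(105,106.6,108): print("mag",L((316.56,322.19),z))
bz=96.2-11.6
print("mag far bottom?",L(C(261,303),106.6),L(C(368,308),106.6),L(C(268,264),84.6),L(C(360,264),84.6))
E
```

```text
farleft [-28.65  35.27]
leftlow [-28.59 -16.13]
far2 [63.09 35.42]
near [ 70.14 -35.3 ]
near2 [ 38.37 -35.39]
fixed [-0.41  1.01]
mouth chamfer L,R [-13.7  22.4] [11.56 22.38] wall L,R top [-10.43  21.82] [ 8.04 21.81]
mag [-0.15 -0.61]
mag [-0.15  0.29]
mag [-0.15  1.07]
mag far bottom? [-9.2  19.89] [ 9.22 18.95] [-9.1  19.12] [ 9.06 19.11]
```

servo_tool --pt "0 -0.005 0.06 0 0 0 -1" --pt "0 0 0.06 0 0 0 -1" --pt "0 0 0.03 0 0 0 -1" --pt "0 0 0.02 0 0 0 -1" --pt "0 0 0.02 0 0 0 -1" --pt "0 0 0.01 0 0 0 -1" --pt "0 0 0 0 0 0 -1" --pt "0 0 0 0 0 0 -1"

```text
time: 6.75
ee_pos: [551.2, 11.6, 65.0]
ee_rot: [0.519, 0.855, 0.0, 0.0]
wrist_force: [0.4, 0.4, -1.1]
opening: 18.8
grasp_force: 39.6
```

servo_tool --pt "0 0 0.01 0 0 0 -1" --pt "0 0 0.01 0 0 0 -1" --pt "0 0 0.007 0 0 0 -1" --pt "0 0 0 0 0 0 -1" --pt "0 0 0 0 0 0 -1"

```text
time: 7.25
ee_pos: [551.1, 11.6, 60.7]
ee_rot: [0.519, 0.855, -0.0, -0.0]
wrist_force: [0.1, 0.7, -0.3]
opening: 18.7
grasp_force: 39.6
```

Now I'll release with a small opening, go up, shut the fingers and press.

servo_tool --pt "0 0 0 0 0 0 -0.3" --pt "0 0 0 0 0 0 -0.3" --pt "0 0 0 0 0 0 -0.3" --pt "0 0 -0.1 0 0 0 -0.3" --pt "0 0 -0.2 0 0 0 -0.3" --pt "0 0 -0.2 0 0 0 -1" --pt "0 0 0 0 0 0 -1" --pt "0 0 0 0 0 0 -1" --pt "0 0 0 0 0 0 -1"

```text
time: 8.15
ee_pos: [550.6, 11.7, 134.8]
ee_rot: [0.519, 0.855, -0.0, -0.001]
wrist_force: [-1.0, 0.3, 0.5]
opening: 0.0
grasp_force: 0.0
```

```bash
python3 red.py w5 66
```

```text
8.15 [550.58  11.67 134.78] [ 0.52  0.85 -0.   -0.  ] 0.04134218949392082 [516.21  77.67 278.73]
red px [529.63 245.67] [508, 212, 45, 68, 2393] world 650.2708129882812 65.86825561523438 size 18.772605895996094 37.72073745727539 ang 27.687524795532227
red px [317.47 248.64] [302, 216, 33, 66, 2099] world 550.8135375976562 12.069035530090332 size 17.097349166870117 37.09457778930664 ang 27.319040298461914
red px [630.93 391.99] [617, 373, 23, 39, 459] world 754.9841918945312 17.09065818786621 size 12.332521438598633 27.44856071472168 ang 39.32362365722656
```

servo_tool --pt "0 0 0.2 0 0 0 -1" --pt "0 0 0.2 0 0 0 -1" --pt "0 0 0.05 0 0 0 -1" --pt "0 0 0.02 0 0 0 -1" --pt "0 0 0.02 0 0 0 -1" --pt "0 0 0.01 0 0 0 -1" --pt "0 0 0 0 0 0 -1" --pt "0 0 0 0 0 0 -1"

```text
time: 9.0
ee_pos: [551.6, 11.5, 61.4]
ee_rot: [0.519, 0.855, 0.0, 0.001]
wrist_force: [-0.8, 0.3, 3.1]
opening: -0.4
grasp_force: 1.2
```

servo_tool --pt "0 0 0.01 0 0 0 -1" --pt "0 0 0.01 0 0 0 -1" --pt "0 0 0.01 0 0 0 -1" --pt "0 0 0 0 0 0 -1" --pt "0 0 0 0 0 0 -1"

```text
time: 9.5
ee_pos: [551.8, 11.5, 58.7]
ee_rot: [0.519, 0.855, 0.001, 0.002]
wrist_force: [-5.8, 0.6, 23.0]
opening: -0.1
grasp_force: 11.6
```

servo_tool --pt "0 0 -0.1 0 0 0 -1" --pt "0 0 -0.2 0 0 0 -1" --pt "0 0 -0.3 0 0 0 -1" --pt "0 0 0 0 0 0 1" --pt "0 0 0 0 0 0 1"

```text
time: 10.0
ee_pos: [551.3, 11.6, 146.7]
ee_rot: [0.519, 0.855, 0.0, 0.001]
wrist_force: [-0.5, 0.3, -0.5]
opening: 28.0
grasp_force: 0.0
```

```bash
python3 red.py w6 59
```

```text
10.0 [551.32  11.56 146.71] [0.52 0.85 0.   0.  ] 27.957729816305097 [516.45  77.65 290.5 ]
red px [315.81 237.45] [301, 207, 31, 62, 1828] world 550.903564453125 11.588127136230469 size 17.300790786743164 37.32429504394531 ang 26.88983726501465
red px [517.68 237.66] [497, 206, 43, 65, 2183] world 654.68017578125 65.29776000976562 size 19.291738510131836 38.979583740234375 ang 27.607349395751953
red px [625.95 382.66] [604, 362, 36, 47, 953] world 774.1262817382812 18.098581314086914 size 20.38324737548828 37.57035446166992 ang 82.66831970214844
```

servo_tool --pt "0.26 0.027 -0.05 0 0 0 1" --pt "0.26 0.027 -0.05 0 0 0 1" --pt "0.26 0.027 -0.05 0 0 0 1" --pt "0.26 0.027 -0.05 0 0 0 1" --pt "0.26 0.027 -0.05 0 0 0 1" --pt "0.26 0.027 -0.05 0 0 0 1" --pt "0.26 0.027 -0.05 0 0 0 1"

```text
time: 10.75
ee_pos: [448.9, 268.0, 197.5]
ee_rot: [0.519, 0.855, -0.001, -0.001]
wrist_force: [0.2, -0.2, 0.1]
opening: 85.3
grasp_force: 0.0
```

servo_tool --pt "0 0 0 0 0 0.0945 1" --pt "0 0 0 0 0 0.0945 1" --pt "0 0 0 0 0 0.0945 1" --pt "0 0 0 0 0 0.0945 1" --pt "0 0 0 0 0 0.0945 1" --pt "0 0 0 0 0 0.0945 1" --pt "0 0 0 0 0 0.0945 1" --pt "0 0 0 0 0 0.0945 1" --pt "0 0 0 0 0 0.0945 1" --pt "0 0 0 0 0 0.0945 1" --pt "0 0 0 0 0 0.0945 1" --pt "0 0 0 0 0 0.0945 1"

```text
time: 11.95
ee_pos: [449.7, 266.6, 197.1]
ee_rot: [0.985, 0.171, -0.002, 0.0]
wrist_force: [0.2, -0.2, 0.5]
opening: 85.6
grasp_force: 0.0
```

servo_tool --pt "0 0 0 0 0 0 1" --pt "0 0 0 0 0 0 1"

```text
time: 12.15
ee_pos: [449.9, 266.7, 197.7]
ee_rot: [0.984, 0.176, -0.001, 0.0]
wrist_force: [-0.4, -0.4, 0.1]
opening: 85.1
grasp_force: 0.0
```

```bash
python3 red.py w7 50
```

```text
12.15 [449.9  266.73 197.75] [ 0.98  0.18 -0.    0.  ] 85.0671753171489 [520.48 292.32 341.47]
```

View pics/w7.png

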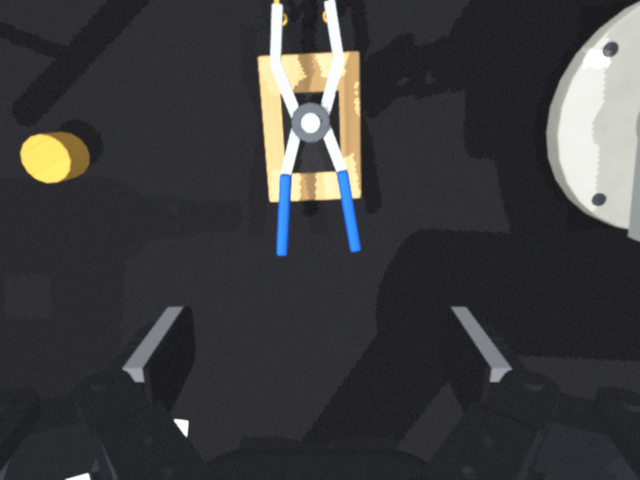

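The pliers lie nearly along the tool's x axis. The pivot is at (311,123), and the blue handles run from (287,176) to (282,254) and from (342,171) to (355,250).

```bash
cat > pl.py <<'E'
import sys
from h import *
np.set_printoptions(precision=2,suppress=True)
def blobs(f):
    h=cv2.cvtColor(cv2.imread(f"pics/{f}.png"),cv2.COLOR_BGR2HSV)
    m=((abs(h[...,0].astype(int)-110)<14)&(h[...,1]>140)&(h[...,2]>60)).astype(np.uint8)
    n,l,st,ce=cv2.connectedComponentsWithStats(m)
    k=sorted(sorted(range(1,n),key=lambda i:-st[i,4])[:2],key=lambda i:ce[i,0])
    return [(ce[i],cv2.findContours((l==i).astype(np.uint8),0,1)[0][0][:,0].astype(float)) for i in k]
def cam(f):
    c=vision.calibration("wrist"); c["cam_to_world"]=np.load(f"pics/{f}.npz")["T"]; return c
def meas(f,z,piv=None):
    c=cam(f); R=[]
    for ce,cn in blobs(f):
        w=np.array([onz(c,p,z)[:2] for p in cn],np.float32)
        (a,b),s,g=cv2.minAreaRect(w); vx=cv2.fitLine(w,2,0,.01,.01).ravel()
        d=vx[:2]*np.sign(vx[0]); R.append((np.array([a,b]),d)); print(f,"handle px",ce,"mid",a,b,"size",s,"dir",d)
    mid=(R[0][0]+R[1][0])/2; d=R[0][1]+R[1][1]; d/=np.linalg.norm(d)
    e=R[0][0]-R[1][0]; print("mid",mid,"yaw dirs",np.arctan2(d[1],d[0]),"perp",np.arctan2(-e[0],e[1]),"sep",np.linalg.norm(e))
    if piv is not None:
        P=onz(c,piv,z)[:2]; q=P-mid; print("pivot",P,"yaw piv",np.arctan2(q[1],q[0]),"dist",np.linalg.norm(q))
E
python3 - <<'E'
from pl import *
meas("w7",52,(311,123))
E
```

```text
w7 handle px [283.19 217.07] mid 439.7801513671875 288.1318664550781 size (60.441497802734375, 9.430256843566895) dir [0.96 0.27]
w7 handle px [348.91 213.51] mid 458.8616943359375 245.0952911376953 size (60.551021575927734, 9.07974624633789) dir [0.86 0.52]
mid [449.32 266.61] yaw dirs 0.41078848 perp 0.4173348446584686 sep 47.07708675265512
pivot [507.67 291.64] yaw piv 0.4051221934199032 dist 63.492883324701715
```

servo_tool --pt "0.2 -0.02 0.2 0 0 0 1" --pt "0 0 0.2 0 0 0 1" --pt "0 0 0 0 0 0 1" --pt "0 0 0 0 0 0 1" --pt "0 0 0 0 0 0 1"

```text
time: 12.7
ee_pos: [477.8, 280.1, 140.4]
ee_rot: [0.985, 0.174, 0.001, -0.0]
wrist_force: [0.8, -0.4, -0.4]
opening: 85.3
grasp_force: 0.0
```

```bash
python3 red.py w8 50; python3 - <<'E'
from pl import *
meas("w8",52)
a,b=blobs("w7"),blobs("w8")
for i in (0,1): print(tri((cam("w7"),a[i][0]),(cam("w8"),b[i][0])))
E
```

```text
12.7 [477.77 280.06 140.4 ] [ 0.98  0.17  0.   -0.  ] 85.2873992014797 [547.78 305.29 284.44]
w8 handle px [281.98 290.84] mid 439.3057556152344 288.0352478027344 size (61.19805908203125, 9.169000625610352) dir [0.96 0.28]
w8 handle px [359.65 286.51] mid 458.38470458984375 244.7840576171875 size (61.30778121948242, 8.906224250793457) dir [0.86 0.52]
mid [448.85 266.41] yaw dirs 0.4118097 perp 0.4154445144123921 sep 47.27231479885552
(array([439.2 , 288.01,  50.75]), [0.0, 0.0])
(array([457.97, 244.48,  50.27]), [0.0, 0.0])
```

View pics/w8.png

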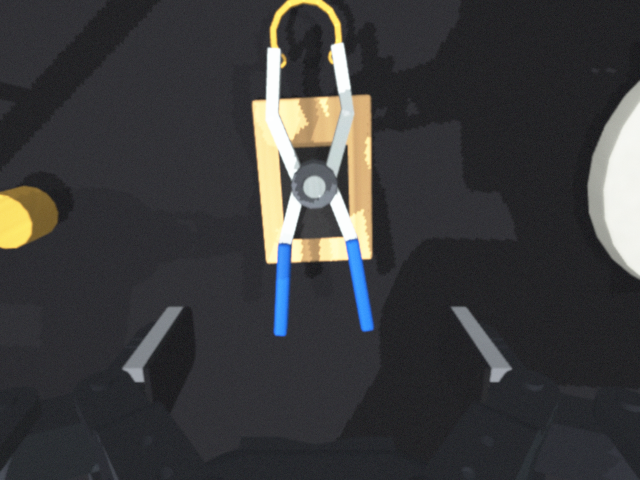

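Handle mid at (449,266.4), z about 50 (expected 48), yaw about 0.412, and the pivot near (508,292). That puts the grip point at about (453.6,268.4).

servo_tool --pt "-0.178 0.018 0.1 0 0 -0.0415 1" --pt "0 0 0.2 0 0 0 1" --pt "0 0 0.2 0 0 0 1" --pt "0 0 0.2 0 0 0 1" --pt "0 0 0.05 0 0 0 1" --pt "0 0 0 0 0 0 1" --pt "0 0 0 0 0 0 1" --pt "0 0 0 0 0 0 1"

```text
time: 13.55
ee_pos: [454.0, 268.6, 27.9]
ee_rot: [0.979, 0.205, 0.001, -0.0]
wrist_force: [0.4, 0.0, -0.6]
opening: 85.5
grasp_force: 0.0
```

```bash
python3 red.py w9 50; python3 - <<'E'
from pl import *
meas("w9",52)
E
```

```text
13.55 [453.98 268.55  27.85] [ 0.98  0.2   0.   -0.  ] 85.46974949581457 [522.24 298.01 171.92]
w9 handle px [244.16 354.79] mid 439.6104736328125 287.9534606933594 size (64.50221252441406, 9.480170249938965) dir [0.97 0.26]
w9 handle px [386.51 354.67] mid 457.8144836425781 244.4421844482422 size (62.75716781616211, 9.402839660644531) dir [0.85 0.53]
mid [448.71 266.2 ] yaw dirs 0.40905878 perp 0.3962454627811532 sep 47.165847187499416
```

servo_tool --pt "0 0 0 0 0 0 -0.1" --pt "0 0 0 0 0 0 -0.1" --pt "0 0 0 0 0 0 -0.1" --pt "0 0 0 0 0 0 -1" --pt "0 0 0 0 0 0 -1" --pt "0 0 0 0 0 0 -1" --pt "0 0 0 0 0 0 -1" --pt "0 0 0 0 0 0 -1" --pt "0 0 0 0 0 0 -1" --pt "0 0 0 0 0 0 -1" --squeeze 40

```text
time: 14.6
ee_pos: [453.3, 268.3, 26.9]
ee_rot: [0.979, 0.205, 0.0, -0.0]
wrist_force: [-1.7, -0.2, 7.1]
opening: 35.7
grasp_force: 39.3
```

servo_tool --pt "0 0 -0.03 0 0 0 -1" --pt "0 0 -0.1 0 0 0 -1" --pt "0 0 -0.2 0 0 0 -1" --pt "0 0 -0.2 0 0 0 -1" --pt "0 0 -0.2 0 0 0 -1" --pt "0 0 -0.15 0 0 0 -1" --pt "0 0 0 0 0 0 -1" --pt "0 0 0 0 0 0 -1" --pt "0 0 0 0 0 0 -1"

```text
time: 15.5
ee_pos: [452.4, 268.0, 156.7]
ee_rot: [0.979, 0.205, -0.002, 0.0]
wrist_force: [0.2, -0.4, -2.0]
opening: 36.1
grasp_force: 40.5
```

```bash
python3 red.py w10 50; python3 - <<'E'
from h import *
s=vision.get_image("scene");d=vision.get_image("side");cv2.imwrite("pics/s10.png",s[:,:,::-1]);cv2.imwrite("pics/d10.png",d[:,:,::-1])
w=cv2.imread("pics/w10.png")
a=cv2.resize(s[200:320,360:520,::-1],(400,300),interpolation=2);b=cv2.resize(d[130:250,160:320,::-1],(400,300),interpolation=2)
cv2.imwrite("pics/c10.png",np.vstack([np.hstack([a,b]),np.hstack([cv2.resize(w,(400,300)),np.zeros((300,400,3),np.uint8)])]))
E
```

```text
15.5 [452.44 267.97 156.73] [ 0.98  0.2  -0.    0.  ] 36.121799204333904 [521.52 297.69 300.35]
```

View pics/c10.png

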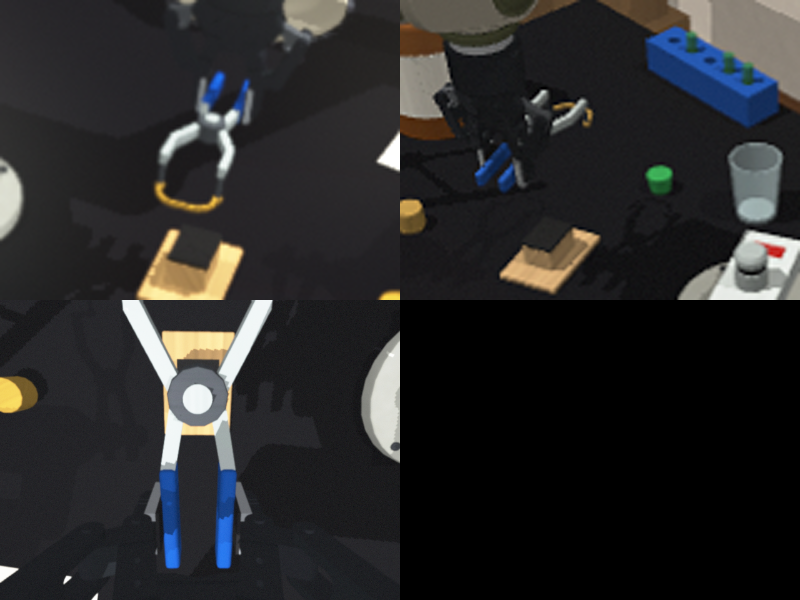

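The pliers are held with their handles parallel, so they are squeezed. The pivot is at about (315,155) in the wrist view, the ring hangs free, and the rest stayed in place.

servo_tool --pt "-0.0156 0.223 0 0 0 0 -1" --pt "-0.0156 0.223 0 0 0 0 -1" --pt "-0.0156 0.223 0 0 0 0 -1" --pt "-0.0156 0.223 0 0 0 0 -1" --pt "-0.0156 0.223 0 0 0 0 -1" --pt "-0.0156 0.223 0 0 0 0 -1" --pt "0 0 0 0 0 0 -1" --pt "0 0 0 0 0 0 -1" --pt "0 0 0 0 0 0 -1" --pt "0 0 0 0 0 0 -1"

```text
time: 16.65
ee_pos: [520.3, 79.7, 158.2]
ee_rot: [0.979, 0.205, -0.0, -0.0]
wrist_force: [0.0, 0.2, -0.9]
opening: 36.0
grasp_force: 40.6
```

```bash
cat > snap.py <<'E'
import sys
from h import *
t=sys.argv[1]
s=env.state(); T=vision.calibration("wrist")["cam_to_world"]
for n in("wrist","scene","side"): cv2.imwrite(f"pics/{n}_{t}.png",vision.get_image(n)[:,:,::-1])
np.savez(f"pics/{t}.npz",T=T,p=s["ee_pos"],q=s["ee_rot"])
E
python3 snap.py a; cat > an.py <<'E'
import sys
from h import *
from scipy.optimize import least_squares
from scipy.spatial import cKDTree
np.set_printoptions(precision=2,suppress=True)
t=sys.argv[1]; Z=np.load(f"pics/{t}.npz"); W=vision.calibration("wrist"); W["cam_to_world"]=Z["T"]
p,q=Z["p"],Z["q"]; yaw=2*np.arctan2(q[1],q[0]); tx=np.array([np.cos(yaw),np.sin(yaw)]); ty=np.array([tx[1],-tx[0]])
print("tcp",p,"yaw",yaw)
A=np.array([602.8,38.5]); by=.479; bu=np.array([np.cos(by),np.sin(by)])
F=np.append(A+58*bu,59)
pts={}; cams={}
for n in("scene","side"):
    c=vision.calibration(n); cams[n]=c
    h=cv2.cvtColor(cv2.imread(f"pics/{n}_{t}.png"),cv2.COLOR_BGR2HSV).astype(int)
    red=((h[...,0]<8)|(h[...,0]>172))&(h[...,1]>140)&(h[...,2]>70)
    e=proj(c,F)[0]; Y,X=np.mgrid[:480,:640]
    k=red&(np.hypot(X-e[0],Y-e[1])<22); o=np.array([X[k].mean(),Y[k].mean()])
    R0=np.append(p[:2]+125*tx,p[2]-7); g=proj(c,R0)[0]
    br=(abs(h[...,0]-20)<8)&(h[...,1]>120)&(h[...,2]>70)&(np.hypot(X-g[0],Y-g[1])<32)
    b=o-e; print(n,"red",o,"exp",e,"bias px",b,k.sum(),"brass n",br.sum(),"at",X[br].mean(),Y[br].mean(),"exp",g)
    pts[n]=(np.stack([X[br],Y[br]],1).astype(float),b)
th=np.linspace(0,2*np.pi,240)
def f(v,bias):
    r=[]
    C=np.stack([v[0]+v[3]*np.cos(th),v[1]+v[3]*np.sin(th),np.full(240,v[2])+0*th],1)
    for n in pts:
        d,_=cKDTree(proj(cams[n],C)+bias*pts[n][1]).query(pts[n][0]); r+=list(d)
    return np.array(r)
for bias in(0,1):
    s=least_squares(f,np.append(R0,24.),args=(bias,),loss="soft_l1",diff_step=1e-3)
    d=s.x[:2]-p[:2]; print("bias" if bias else "raw","ring",s.x,"rms",np.sqrt((s.fun**2).mean()),"in tool: fwd",d@tx,"lat",d@ty,"dz",s.x[2]-p[2])
E
python3 an.py a
python3 - <<'E'
from h import *
im=cv2.imread("pics/wrist_a.png"); g=cv2.cvtColor(im,cv2.COLOR_BGR2GRAY)
c=cv2.HoughCircles(cv2.medianBlur(g,5),cv2.HOUGH_GRADIENT,1,30,param1=100,param2=25,minRadius=15,maxRadius=60)
print(c)
h=cv2.cvtColor(im,cv2.COLOR_BGR2HSV);m=((abs(h[...,0].astype(int)-110)<14)&(h[...,1]>140)&(h[...,2]>60)).astype(np.uint8)
for cn in cv2.findContours(m,0,1)[0]:
    if cv2.contourArea(cn)>500: print("blue",cv2.minAreaRect(cn))
E
python3 - <<'E'
import cv2;im=cv2.imread("pics/wrist_a.png");s=cv2.imread("pics/scene_a.png");d=cv2.imread("pics/side_a.png")
import numpy as np
top=cv2.resize(im,(800,600))[:, :]
a=cv2.resize(s[200:300,290:420],(260,200),interpolation=2);b=cv2.resize(d[170:270,250:380],(260,200),interpolation=2)
top[400:600,0:260]=a; top[400:600,540:800]=b
cv2.imwrite("pics/ca.png",top)
E
```

```text
tcp [520.29  79.68 158.16] yaw 0.413561708985806
scene red [326.19 274.75] exp [325.18 275.51] bias px [ 1.01 -0.75] 53 brass n 51 at 352.3137254901961 253.84313725490196 exp [351.18 252.62]
side red [309.72 230.04] exp [307.51 229.63] bias px [2.21 0.41] 25 brass n 24 at 285.9166666666667 189.04166666666666 exp [286.51 197.26]
raw ring [634.58 132.81 161.42  27.35] rms 0.728046033505993 in tool: fwd 126.01063379765476 lat -2.723366836580314 dz 3.265151337205083
bias ring [638.15 134.06 161.73  27.32] rms 0.8610074091481634 in tool: fwd 129.78038571525735 lat -2.431815177520769 dz 3.5776732165673195
[[[315.5 154.5  47.2]
  [464.5 136.5  38.6]]]
blue ((273.0292053222656, 345.5261535644531), (167.6858673095703, 31.06321144104004), 86.8201675415039)
blue ((360.2525634765625, 344.94329833984375), (30.37772560119629, 168.689453125), 2.602562189102173)
```

View pics/ca.png

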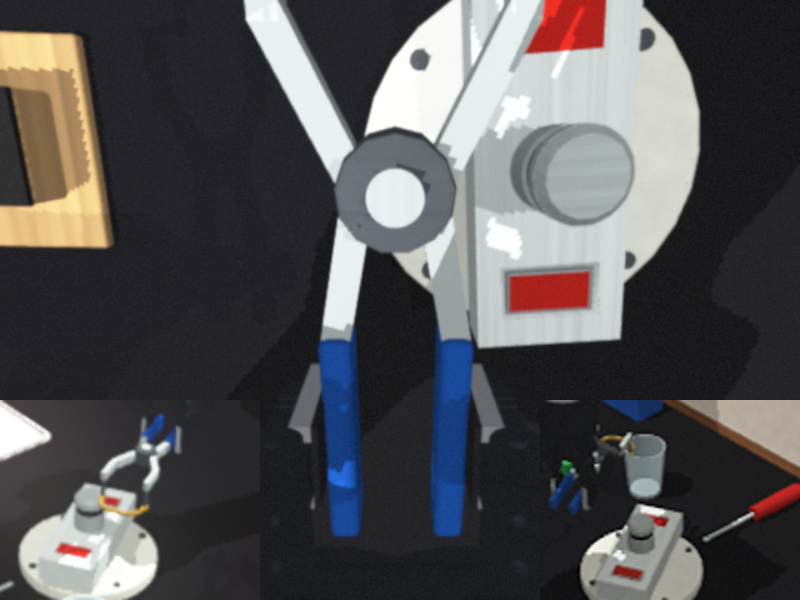

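The last view shows the pliers' pivot at (315,155), the axle top at (464,136) and the seated magnet at (440,233) in full-frame pixels. Next I'll fit the pliers' pose from the handle edges and the axle's place from this same view.

```bash
cat > pose.py <<'E'
import sys
from h import *
from scipy.optimize import least_squares
from scipy.spatial.transform import Rotation as Ro
np.set_printoptions(precision=2,suppress=True)
t=sys.argv[1]; Z=np.load(f"pics/{t}.npz"); W=vision.calibration("wrist"); W["cam_to_world"]=Z["T"]
p,q=Z["p"],Z["q"]; yaw=2*np.arctan2(q[1],q[0]); tx=np.array([np.cos(yaw),np.sin(yaw)]); ty=np.array([tx[1],-tx[0]])
loc=lambda P: (round(float((P[:2]-p[:2])@tx),2),round(float((P[:2]-p[:2])@ty),2),round(float(P[2]-p[2]),2))
im=cv2.imread(f"pics/wrist_{t}.png");h=cv2.cvtColor(im,cv2.COLOR_BGR2HSV).astype(int)
m=((abs(h[...,0]-110)<14)&(h[...,1]>140)&(h[...,2]>40)); m=cv2.morphologyEx(m.astype(np.uint8),2,np.ones((3,3)))
m[:, :230]=0; m[:,410:]=0; ys=np.nonzero(m.sum(1)>20)[0]; y0,y1=ys[0],ys[-1]; print("blue rows",y0,y1)
rows=np.arange(y0+6,y1-8,3); Lc=[];Rc=[]
for y in rows: x=np.nonzero(m[y])[0]; Lc.append(x[0]-.5);Rc.append(x[-1]+.5)
lf,rf=np.polyfit(rows,Lc,1),np.polyfit(rows,Rc,1); Lc,Rc=np.array(Lc),np.array(Rc)
for _ in range(3):
    kl=abs(Lc-np.polyval(lf,rows))<1;kr=abs(Rc-np.polyval(rf,rows))<1; lf=np.polyfit(rows[kl],Lc[kl],1);rf=np.polyfit(rows[kr],Rc[kr],1)
print("L",lf,kl.mean(),"R",rf,kr.mean())
yy=np.linspace(y0+6,y1-8,8)
g=cv2.HoughCircles(cv2.medianBlur(cv2.cvtColor(im,6),5),cv2.HOUGH_GRADIENT,1,30,param1=100,param2=25,minRadius=15,maxRadius=60)[0]
pv=min(g,key=lambda c:abs(c[0]-316))[:2]
def world(v,P): return Ro.from_euler("zyx",[v[3],v[4],v[5]]).apply(P)+v[:3]
def f(v):
    r=[]
    for s,l in((1,lf),(-1,rf)):
        e=proj(W,world(v,np.array([[-35,19*s,16],[-65,19*s,16],[-95,19*s,16.]])))
        r+=list(np.interp(yy,e[:,1],e[:,0])-np.polyval(l,yy))
        r+=[.3*(e[2,1]-y1-.5)]
    r+=list(.5*(proj(W,world(v,[[0,0,16.]]))[0]-pv)); return r
v0=np.r_[p[:2]+60*tx,p[2]+13,yaw,0,0]
s=least_squares(f,v0,x_scale=[1,1,1,.01,.01,.01]); v=s.x
print("origin",loc(v[:3]),"yaw rel",v[3]-yaw,"pitch(nose down+)",v[4],"roll",v[5],"cost",s.cost)
R=world(v,[[65.2,0,-20]])[0]; print("ring (pose) tool",loc(R),R)
v[4]=v[5]=0; 
s2=least_squares(lambda a:f(np.r_[a,0,0]),v0[:4],x_scale=[1,1,1,.01]); a=np.r_[s2.x,0,0]
R2=world(a,[[65.2,0,-20]])[0]; print("level fit ring",loc(R2),R2,"yawrel",a[3]-yaw,"cost",s2.cost)
for n in("scene","side"): print(n,"ring front/left/right px",proj(vision.calibration(n),world(s.x,[[65.2+24,0,-20],[65.2,24,-20],[65.2,-24,-20]])).ravel())
E
python3 pose.py a; python3 - <<'E'
import sys; sys.argv=["","a"]
import io,contextlib
with contextlib.redirect_stdout(io.StringIO()): from pose import *
a=[c for c in g if c[0]>400][0]
for z in(100,102.5,105): print("axle disc",z,loc(np.r_[onz(W,a[:2],z)]))
u=np.array([np.cos(.479),np.sin(.479)])
C=lambda x,y:(x/1.25-.1,y/1.25-.1)
for n,q2 in dict(magL=(508,272),magR=(588,270),magBL=(510,312),magBR=(592,308)).items(): pass
M=np.mean([onz(W,C(*k),59) for k in[(508,272),(588,270),(510,313),(592,309)]],0); print("placed",loc(M),"axle by it",loc(M+np.r_[58*u,0]))
e=[onz(W,C(*k),59) for k in[(480,347),(620,338)]]; E=np.mean(e,0); print("bar end",loc(E),np.linalg.norm(e[0]-e[1]),"axle by it",loc(E+np.r_[85*u,0]))
e=[onz(W,C(*k),59) for k in[(478,250),(628,250)]]; print("bar sides",[loc(k) for k in e])
h0=h; red=((h[...,0]<8)|(h[...,0]>172))&(h[...,1]>150)&(h[...,2]>60)
n,l,st,ce=cv2.connectedComponentsWithStats(red.astype(np.uint8))
for i in range(1,n):
    if st[i,4]>300: print("red",ce[i],st[i,4],loc(onz(W,ce[i],59)), loc(onz(W,ce[i],59)+np.r_[58*u,0]))
E
```

```text
blue rows 272 428
L [  0.07 235.44] 0.9375 R [ -0.06 395.39] 1.0
origin (61.85, 0.34, 10.01) yaw rel 0.0028707780338280142 pitch(nose down+) -0.05351302796468213 roll 0.009263877167926895 cost 5.1790623564882905
ring (pose) tool (128.01, 0.41, -6.52) [637.67 130.74 151.63]
level fit ring (126.18, -0.04, -13.63) [635.81 130.42 144.53] yawrel 0.0031480376819095213 cost 8.284514251786803
scene ring front/left/right px [346.85 259.73 360.57 256.65 341.   251.66]
side ring front/left/right px [290.29 193.15 279.18 195.87 294.67 199.62]
axle disc 100 (60.34, 69.93, -58.16)
axle disc 102.5 (60.52, 69.07, -55.66)
axle disc 105 (60.7, 68.21, -53.16)
placed (0.36, 74.95, -99.16) axle by it (58.24, 71.15, -99.16)
bar end (-26.49, 77.34, -99.16) 69.48097893761344 axle by it (58.33, 71.78, -99.16)
bar sides [(20.84, 39.37, -99.16), (20.76, 110.11, -99.16)]
red [455.76  20.23] 2065 (116.43, 72.96, -99.16) (174.3, 69.16, -99.16)
red [438.87 232.86] 1689 (0.38, 74.61, -99.16) (58.25, 70.82, -99.16)
```

servo_tool --pt "-0.151 0.156 0 0 0 0 -1" --pt "-0.151 0.156 0 0 0 0 -1" --pt "-0.151 0.156 0 0 0 0 -1" --pt "0 0 0.1 0 0 0 -1" --pt "0 0 0 0 0 0 -1" --pt "0 0 0 0 0 0 -1" --pt "0 0 0 0 0 0 -1" --pt "0 0 0 0 0 0 -1"

```text
time: 17.6
ee_pos: [486.9, -12.3, 143.7]
ee_rot: [0.979, 0.205, 0.0, 0.0]
wrist_force: [-0.0, 0.5, -1.6]
opening: 36.1
grasp_force: 40.6
```

```bash
python3 snap.py b; python3 pose.py b; python3 - <<'E'
from h import *
np.set_printoptions(precision=1,suppress=True)
Z=np.load("pics/b.npz");p,q=Z["p"],Z["q"];yaw=2*np.arctan2(q[1],q[0]);tx=np.array([np.cos(yaw),np.sin(yaw)])
R0=np.append(p[:2]+127.2*tx,p[2]-7);print("R0",R0)
th=np.linspace(0,2*np.pi,13)[:-1]
for n in("scene","side"):
    c=vision.calibration(n);im=cv2.imread(f"pics/{n}_b.png");h=cv2.cvtColor(im,cv2.COLOR_BGR2HSV).astype(int)
    g=proj(c,R0)[0].round().astype(int); x0,y0=g-[17,14]
    ref=cv2.cvtColor(cv2.imread(f"pics/{n}_a.png"),cv2.COLOR_BGR2HSV).astype(int)
    print(n,"x0,y0",x0,y0,"model circle px rel",(proj(c,np.stack([R0[0]+24*np.cos(th+yaw),R0[1]+24*np.sin(th+yaw),R0[2]+0*th],1))-[x0,y0]).round(1).tolist())
    for y in range(y0,y0+29):
        s=""
        for x in range(x0,x0+35):
            H,S,V=h[y,x]; s+="B" if abs(H-20)<8 and S>120 and V>60 else "b" if abs(H-20)<9 and S>70 and V>50 else "r" if (H<8 or H>172) and S>130 else "#" if V<45 else "o" if V>190 else "-"
        print("%3d"%(y-y0),s)
E
```

```text
blue rows 272 428
L [  0.07 235.23] 1.0 R [ -0.06 395.71] 1.0
origin (61.26, 0.35, 10.48) yaw rel 0.003033533841029168 pitch(nose down+) -0.06326016456060296 roll 0.0142670887020519 cost 4.271781371424249
ring (pose) tool (127.6, 0.4, -5.33) [603.9   38.54 138.4 ]
level fit ring (125.41, -0.02, -13.89) [601.73  38.05 129.83] yawrel 0.0031358091468345894 cost 8.921736406226941
scene ring front/left/right px [329.75 242.17 342.83 239.4  324.54 234.87]
side ring front/left/right px [304.04 216.4  292.54 219.44 308.88 223.6 ]
R0 [603.4  38.7 136.7]
scene x0,y0 317 222 model circle px rel [[12.7, 19.5], [17.8, 19.9], [22.6, 18.9], [25.8, 16.7], [26.4, 13.9], [24.5, 11.3], [20.4, 9.5], [15.4, 9.0], [10.7, 10.0], [7.5, 12.2], [6.7, 14.9], [8.6, 17.6]]
  0 -----------------------------oooo--
  1 ----------------------------oooo---
  2 ---------------------------oooo----
  3 ----------------------------oo-----
  4 -----------------------------------
  5 -----------------------------------
  6 -----------------------------------
  7 -----------------------------------
  8 ------bb-------------
[... 1476 characters left out ...]
----ooo----bB#######
 12 ##########----------------bb#######
 13 ###########---------##--BBbb#######
 14 ###########---------####BBB-#######
 15 #########------------####-#########
 16 ########----------------###########
 17 ########-------####---oooo---######
 18 ########-------#####--ooooooooo----
 19 #########-#---######-oooooooooooooo
 20 ########------######roooooooooooooo
 21 ########-----######---rrroooooooooo
 22 ########-----######----rrrrrrrooooo
 23 ########-----######-o--rrrrrrrooooo
 24 ########-----#####-oo--rrrrrroooooo
 25 #########---#####--o---oorrrroooooo
 26 #########---#####------ooooo--oo---
 27 ################-------ooooooooooo-
 28 ################-------oo-ooooooo--
```

The handle-edge fit and the scene and side views agree that the pliers are held about 0.063 rad nose-up. I'll level them by turning the tool, then measure again.

servo_tool --pt "0 0 0 0 -0.042 0 -1" --pt "0 0 0 0 0 0 -1" --pt "0 0 0 0 0 0 -1" --pt "0 0 0 0 0 0 -1"

```text
time: 18.15
ee_pos: [486.4, -12.7, 143.2]
ee_rot: [0.978, 0.205, -0.03, 0.006]
wrist_force: [-0.6, 0.5, -2.1]
opening: 35.7
grasp_force: 40.6
```

```bash
python3 snap.py c; python3 pose.py c; cat > fit.py <<'E'
import sys
from h import *
from scipy.optimize import least_squares
from scipy.spatial import cKDTree
np.set_printoptions(precision=2,suppress=True)
t=sys.argv[1]; Z=np.load(f"pics/{t}.npz");p,q=Z["p"],Z["q"];yaw=2*np.arctan2(q[1],q[0]);tx=np.array([np.cos(yaw),np.sin(yaw)]);ty=np.array([tx[1],-tx[0]])
A=np.array([602.7,38.3]);u=np.array([np.cos(.479),np.sin(.479)])
R0=np.append(p[:2]+128*tx,p[2]-float(sys.argv[2]));cams={};pts={}
Y,X=np.mgrid[:480,:640]
for n in("scene","side"):
    c=vision.calibration(n);cams[n]=c
    ha=cv2.cvtColor(cv2.imread(f"pics/{n}_a.png"),cv2.COLOR_BGR2HSV).astype(int)
    red=((ha[...,0]<8)|(ha[...,0]>172))&(ha[...,1]>110)&(ha[...,2]>60); b=[]
    for s in(1,-1):
        e=proj(c,np.append(A+58*s*u,59.))[0]; k=red&(np.hypot(X-e[0]-1,Y-e[1])<11)
        if k.sum()>15: b.append(np.array([X[k].mean(),Y[k].mean()])-e); print(n,"red",s,k.sum(),b[-1])
    # only whole magnets
    b=np.mean(b,0) if n=="side" else b[0]
    h=cv2.cvtColor(cv2.imread(f"pics/{n}_{t}.png"),cv2.COLOR_BGR2HSV).astype(int)
    g=proj(c,R0)[0]
    m=(abs(h[...,0]-20)<9)&(h[...,1]>100)&(h[...,2]>55)&(abs(X-g[0])<22)&(abs(Y-g[1])<17)
    pts[n]=(np.stack([X[m],Y[m]],1).astype(float),b); print(n,"brass",m.sum())
th=np.radians(np.linspace(-125,125,200))+yaw
def f(v,R,pitch=0):
    P=np.stack([v[0]+R*np.cos(th),v[1]+R*np.sin(th),v[2]+pitch*R*np.cos(th-yaw)],1);r=[]
    for n,(k,b) in pts.items():
        e=proj(cams[n],P)+b; r.append(cKDTree(e).query(k)[0])
        if n=="scene": r.append(.5*cKDTree(k).query(e[::4])[0])
    return np.concatenate(r)
for R in(23.5,24.5,25.5,26.5):
    best=min((least_squares(f,R0+[0,0,dz],args=(R,),loss="soft_l1",f_scale=.5,diff_step=1e-4) for dz in(0,6)),key=lambda s:s.cost)
    d=best.x[:2]-p[:2];print(R,"ring",best.x,"cost",best.cost,"fwd,lat",d@tx,d@ty,"dz",best.x[2]-p[2],"off axle fwd,lat",(best.x[:2]-A)@tx,(best.x[:2]-A)@ty)
E
python3 fit.py c 7; python3 fit.py b 0
```

```text
blue rows 272 429
L [  0.07 235.45] 0.9791666666666666 R [ -0.06 394.55] 0.9583333333333334
origin (62.3, 0.14, 5.27) yaw rel 0.0029304070941080784 pitch(nose down+) 0.022664048593670768 roll -0.005130669161923117 cost 6.948627845614305
ring (pose) tool (127.03, -0.14, -16.21) [602.75  38.28 127.03]
level fit ring (127.98, 0.02, -13.17) [603.68  38.53 130.07] yawrel 0.002856013679888192 cost 7.583985181880225
scene ring front/left/right px [329.59 244.23 342.65 241.45 324.4  236.9 ]
side ring front/left/right px [304.16 217.94 292.7  220.98 308.98 225.14]
scene red 1 65 [ 1.2  -0.58]
scene red -1 20 [4.82 0.36]
scene brass 84
side red 1 27 [1.99 0.36]
side red -1 55 [-0.85  0.01]
side brass 21
23.5 ring [608.34  39.82 136.7 ] cost 29.989628995629726 fwd,lat 132.7649744964528 0.6943412895967164 dz -6.542100734737261 off axle fwd,lat 5.774139707597244 0.8638991463390242
24.5 ring [606.94  39.67 136.64] cost 28.633658489505976 fwd,lat 131.42805794722375 0.27656610039170004 dz -6.599749278545062 off axle fwd,lat 4.437223158368189 0.44612395713400743
25.5 ring [605.53  39.35 136.58] cost 
[... 486 characters left out ...]
41.28 146.04] cost 39.17152684819072 fwd,lat 133.2342941078106 -0.11576848613439414 dz 2.3150271289442514 off axle fwd,lat 6.836043325331676 -0.25415158793355364
24.5 ring [607.94  41.04 146.16] cost 36.48974593393909 fwd,lat 132.29524386843664 -0.2672104400705102 dz 2.4296685537967733 off axle fwd,lat 5.896993085957735 -0.4055935418696662
25.5 ring [606.63  40.84 146.27] cost 35.255259426912964 fwd,lat 131.01524933937262 -0.6129382324987346 dz 2.537191072313817 off axle fwd,lat 4.616998556893727 -0.7513213342978939
26.5 ring [605.44  40.61 146.23] cost 35.4157214468591 fwd,lat 129.8377076973558 -0.8705920088493687 dz 2.4983103345841187 off axle fwd,lat 3.4394569148768923 -1.0089751106485279
```

servo_tool --pt "-0.005 0 0.08 0 0 0 -1" --pt "0.005 0 0.08 0 0 0 -1" --pt "0.004 0 0.06 0 0 0 -1" --pt "0 0 0 0 0 0 -1" --pt "0 0 0 0 0 0 -1" --pt "0 0 0 0 0 0 -1"

```text
time: 18.9
ee_pos: [485.5, -13.5, 110.8]
ee_rot: [0.978, 0.205, -0.03, 0.007]
wrist_force: [0.0, 0.2, -1.4]
opening: 35.5
grasp_force: 40.6
```

```bash
python3 snap.py d; sed -i 's/b=np.mean(b,0) if n=="side" else b\[0\]/b=b[1] if n=="side" else b[0]/' fit.py; python3 fit.py d 7; python3 -c "
from cell import env
s=env.state();print(s['ee_pos'],s['ee_rot'],s['wrist_force'],s['moment'])"
```

```text
scene red 1 65 [ 1.2  -0.58]
scene red -1 20 [4.82 0.36]
scene brass 55
side red 1 27 [1.99 0.36]
side red -1 55 [-0.85  0.01]
side brass 13
23.5 ring [607.48  39.12 103.23] cost 17.658010381734513 fwd,lat 132.8225012918185 0.6402458307171301 dz -7.596941222827709 off axle fwd,lat 4.709801093228578 1.1679782108072925
24.5 ring [606.36  38.79 103.28] cost 16.323851749767 fwd,lat 131.66059740552504 0.48429326864282884 dz -7.545143332645097 off axle fwd,lat 3.547897206935117 1.0120256487329866
25.5 ring [605.41  38.43 103.31] cost 15.899171762055769 fwd,lat 130.64689335632252 0.4398110489019863 dz -7.521550316242184 off axle fwd,lat 2.5341931577325982 0.967543428992151
26.5 ring [604.24  38.02 103.44] cost 16.390213285602556 fwd,lat 129.40797664304998 0.3481079348341816 dz -7.386914321909927 off axle fwd,lat 1.2952764444600715 0.8758403149243421
[485.38091763 -13.45152437 110.65582107] [ 0.97836039  0.20454109 -0.03049705  0.00661909] [-0.12984344 -0.87956272 -2.12389741] [-0.01151349  0.0441251   0.00017098]
```

servo_tool --pt "0.0013 0 0.02 0 0 0 -1" --pt "0.0013 0 0.02 0 0 0 -1" --pt "0.0013 0 0.02 0 0 0 -1" --pt "0 0 0 0 0 0 -1" --pt "0 0 0 0 0 0 -1" --pt "0 0 0 0 0 0 -1"

```text
time: 19.65
ee_pos: [485.3, -13.4, 101.3]
ee_rot: [0.978, 0.205, -0.031, 0.006]
wrist_force: [-0.6, -0.2, -2.1]
opening: 35.8
grasp_force: 40.6
```

servo_tool --pt "0.007 0 -0.0004 0 0 0 -1" --pt "0 0 0 0 0 0 -1" --pt "0 0 0 0 0 0 -1" --pt "0 0 0 0 0 0 -1"

```text
time: 20.05
ee_pos: [486.2, -13.0, 101.3]
ee_rot: [0.978, 0.205, -0.031, 0.006]
wrist_force: [1.0, 0.3, -2.1]
opening: 35.8
grasp_force: 40.6
```

servo_tool --pt "0.007 0 -0.0004 0 0 0 -1" --pt "0 0 0 0 0 0 -1" --pt "0 0 0 0 0 0 -1" --pt "0 0 0 0 0 0 -1"

```text
time: 20.45
ee_pos: [487.1, -12.6, 101.3]
ee_rot: [0.978, 0.205, -0.031, 0.006]
wrist_force: [0.4, -0.7, -2.4]
opening: 35.6
grasp_force: 40.6
```

servo_tool --pt "0.007 0 -0.0004 0 0 0 -1" --pt "0 0 0 0 0 0 -1" --pt "0 0 0 0 0 0 -1" --pt "0 0 0 0 0 0 -1"

```text
time: 20.85
ee_pos: [488.1, -12.1, 101.2]
ee_rot: [0.978, 0.205, -0.031, 0.006]
wrist_force: [-0.7, -0.3, -2.1]
opening: 35.5
grasp_force: 40.6
```

servo_tool --pt "0.007 0 -0.0004 0 0 0 -1" --pt "0 0 0 0 0 0 -1" --pt "0 0 0 0 0 0 -1" --pt "0 0 0 0 0 0 -1"

```text
time: 21.25
ee_pos: [489.1, -11.7, 101.2]
ee_rot: [0.978, 0.205, -0.031, 0.006]
wrist_force: [-0.1, 0.3, -2.6]
opening: 35.6
grasp_force: 40.6
```

servo_tool --pt "-0.014 0 0.0008 0 0 0 -1" --pt "-0.014 0 0.0008 0 0 0 -1" --pt "-0.007 0 0.0004 0 0 0 -1" --pt "0 0 0 0 0 0 -1" --pt "0 0 0 0 0 0 -1" --pt "0 0 0 0 0 0 -1"

```text
time: 21.85
ee_pos: [484.3, -13.8, 101.3]
ee_rot: [0.978, 0.205, -0.031, 0.006]
wrist_force: [0.8, 0.1, -1.8]
opening: 35.8
grasp_force: 40.6
```

servo_tool --pt "-0.007 0 0.0004 0 0 0 -1" --pt "0 0 0 0 0 0 -1" --pt "0 0 0 0 0 0 -1" --pt "0 0 0 0 0 0 -1"

```text
time: 22.25
ee_pos: [483.3, -14.2, 101.3]
ee_rot: [0.978, 0.205, -0.031, 0.006]
wrist_force: [0.4, 0.4, -2.3]
opening: 35.5
grasp_force: 40.6
```

servo_tool --pt "-0.007 0 0.0004 0 0 0 -1" --pt "0 0 0 0 0 0 -1" --pt "0 0 0 0 0 0 -1" --pt "0 0 0 0 0 0 -1"

```text
time: 22.65
ee_pos: [482.4, -14.7, 101.3]
ee_rot: [0.978, 0.205, -0.031, 0.006]
wrist_force: [0.2, -0.5, -2.1]
opening: 35.8
grasp_force: 40.6
```

servo_tool --pt "-0.007 0 0.0004 0 0 0 -1" --pt "0 0 0 0 0 0 -1" --pt "0 0 0 0 0 0 -1" --pt "0 0 0 0 0 0 -1"

```text
time: 23.05
ee_pos: [481.4, -15.1, 101.3]
ee_rot: [0.978, 0.205, -0.031, 0.006]
wrist_force: [0.9, 0.7, -2.3]
opening: 36.1
grasp_force: 40.9
```

servo_tool --pt "-0.004 0 0.0002 0 0 0 -1" --pt "0 0 0 0 0 0 -1" --pt "0 0 0 0 0 0 -1" --pt "0 0 0 0 0 0 -1"

```text
time: 23.45
ee_pos: [481.2, -15.3, 101.4]
ee_rot: [0.978, 0.205, -0.03, 0.006]
wrist_force: [5.1, 2.4, -3.4]
opening: 35.8
grasp_force: 41.9
```

```bash
cat > fr.py <<'E'
from h import *
np.set_printoptions(precision=2,suppress=True)
F=[];M=[]
for i in range(6):
    vision.get_image("wrist"); s=env.state(); F.append(s["wrist_force"]);M.append(s["moment"])
q=s["ee_rot"];yaw=2*np.arctan2(q[1],q[0]);tx=np.array([np.cos(yaw),np.sin(yaw)]);ty=np.array([tx[1],-tx[0]])
f=np.mean(F,0);print("t",s["time"],"pos",s["ee_pos"],"F fwd %.2f lat %.2f z %.2f"%(f[:2]@tx,f[:2]@ty,f[2]),"sd",np.std(F,0),"M",np.mean(M,0),"fwd pos",s["ee_pos"][:2]@tx,"lat",s["ee_pos"][:2]@ty,s["opening"])
E
python3 fr.py
```

```text
t 23.75 pos [481.13 -15.3  101.38] F fwd 5.31 lat -0.07 z -2.80 sd [0.55 0.47 0.25] M [ 0.32 -0.64  0.02] fwd pos 434.71097902786346 lat 206.75722866053542 35.54442795096019
```

servo_tool --pt "0.012 0 -0.0007 0 0 0 -1" --pt "0.011 0 -0.0007 0 0 0 -1" --pt "0 0 0 0 0 0 -1" --pt "0 0 0 0 0 0 -1"

```text
time: 24.15
ee_pos: [483.7, -14.0, 101.2]
ee_rot: [0.978, 0.205, -0.031, 0.006]
wrist_force: [0.5, -0.2, -1.3]
opening: 35.7
grasp_force: 40.6
```

servo_tool --pt "0 0.013 0 0 0 0 -1" --pt "0 0 0 0 0 0 -1" --pt "0 0 0 0 0 0 -1" --pt "0 0 0 0 0 0 -1"

```text
time: 24.55
ee_pos: [484.7, -15.8, 101.3]
ee_rot: [0.978, 0.205, -0.031, 0.006]
wrist_force: [-0.3, -0.5, -1.4]
opening: 36.0
grasp_force: 40.6
```

```bash
python3 fr.py
```

```text
t 24.85 pos [484.75 -15.72 101.3 ] F fwd -0.02 lat -0.35 z -1.73 sd [0.24 0.45 0.42] M [-0.03  0.06 -0.01] fwd pos 437.84614344007355 lat 208.6205032282133 35.90199855286826
```

Lateral +2 mm is free. I'll step further, +0.6 mm at a time.

servo_tool --pt "0 0.004 0 0 0 0 -1" --pt "0 0 0 0 0 0 -1" --pt "0 0 0 0 0 0 -1" --pt "0 0 0 0 0 0 -1"

```text
time: 25.25
ee_pos: [485.0, -16.3, 101.3]
ee_rot: [0.978, 0.205, -0.031, 0.006]
wrist_force: [0.7, -0.2, -2.8]
opening: 35.2
grasp_force: 40.6
```

servo_tool --pt "0 0.004 0 0 0 0 -1" --pt "0 0 0 0 0 0 -1" --pt "0 0 0 0 0 0 -1" --pt "0 0 0 0 0 0 -1"

```text
time: 25.65
ee_pos: [485.2, -16.8, 101.3]
ee_rot: [0.978, 0.205, -0.031, 0.006]
wrist_force: [0.8, 0.2, -1.4]
opening: 35.8
grasp_force: 40.4
```

```bash
python3 fr.py
```

```text
t 25.95 pos [485.23 -16.81 101.29] F fwd -0.05 lat -1.09 z -1.66 sd [0.45 0.29 0.36] M [0.13 0.12 0.1 ] fwd pos 437.8517290509963 lat 209.80602467851813 35.74970288569194
```

servo_tool --pt "0 -0.02 0 0 0 0 -1" --pt "0 -0.017 0 0 0 0 -1" --pt "0 0 0 0 0 0 -1" --pt "0 0 0 0 0 0 -1" --pt "0 0 0 0 0 0 -1"

```text
time: 26.45
ee_pos: [483.1, -11.8, 101.3]
ee_rot: [0.978, 0.205, -0.031, 0.006]
wrist_force: [0.4, 0.8, -1.9]
opening: 35.6
grasp_force: 40.6
```

```bash
python3 fr.py
```

```text
t 26.75 pos [483.04 -11.79 101.29] F fwd -0.10 lat -0.05 z -1.97 sd [0.49 0.43 0.47] M [-0.02  0.06  0.02] fwd pos 437.8661901010272 lat 204.30458301783588 35.78142261771096
```

servo_tool --pt "0 -0.005 0 0 0 0 -1" --pt "0 0 0 0 0 0 -1" --pt "0 0 0 0 0 0 -1" --pt "0 0 0 0 0 0 -1"

```text
time: 27.15
ee_pos: [482.7, -11.1, 101.3]
ee_rot: [0.978, 0.205, -0.031, 0.006]
wrist_force: [-0.5, -0.8, -2.1]
opening: 35.7
grasp_force: 40.6
```

```bash
python3 fr.py
```

```text
t 27.45 pos [482.72 -11.06 101.3 ] F fwd 0.00 lat -0.11 z -1.33 sd [0.26 0.5  0.33] M [-0.03  0.06  0.  ] fwd pos 437.8620840614359 lat 203.51121904824 35.712201677695354
```

servo_tool --pt "0 -0.004 0 0 0 0 -1" --pt "0 0 0 0 0 0 -1" --pt "0 0 0 0 0 0 -1" --pt "0 0 0 0 0 0 -1"

```text
time: 27.85
ee_pos: [482.5, -10.5, 101.3]
ee_rot: [0.978, 0.205, -0.031, 0.006]
wrist_force: [0.2, 0.5, -2.8]
opening: 36.0
grasp_force: 40.6
```

```bash
python3 fr.py
```

```text
t 28.15 pos [482.51 -10.52 101.31] F fwd 0.43 lat 0.20 z -1.59 sd [0.32 0.36 0.2 ] M [-0.03  0.07 -0.  ] fwd pos 437.88602043764405 lat 202.92911939321067 35.691871030917596
```

servo_tool --pt "0 -0.004 0 0 0 0 -1" --pt "0 0 0 0 0 0 -1" --pt "0 0 0 0 0 0 -1" --pt "0 0 0 0 0 0 -1"

```text
time: 28.55
ee_pos: [482.3, -10.0, 101.3]
ee_rot: [0.978, 0.205, -0.031, 0.006]
wrist_force: [-1.0, 0.0, -2.4]
opening: 35.3
grasp_force: 40.5
```

```bash
python3 fr.py
```

```text
t 28.85 pos [482.26  -9.97 101.3 ] F fwd 0.19 lat 0.32 z -2.03 sd [0.68 0.43 0.42] M [-0.08  0.04 -0.02] fwd pos 437.8782458069591 lat 202.33817043298882 35.80684561245225
```

servo_tool --pt "0 -0.003 0 0 0 0 -1" --pt "0 0 0 0 0 0 -1" --pt "0 0 0 0 0 0 -1" --pt "0 0 0 0 0 0 -1"

```text
time: 29.25
ee_pos: [482.1, -9.6, 101.3]
ee_rot: [0.978, 0.204, -0.031, 0.007]
wrist_force: [0.9, -1.5, -1.1]
opening: 35.7
grasp_force: 40.3
```

```bash
python3 fr.py
```

```text
t 29.55 pos [482.13  -9.6  101.33] F fwd 0.17 lat 1.63 z -2.16 sd [0.38 0.39 0.65] M [-0.29 -0.08 -0.21] fwd pos 437.9082240500689 lat 201.92679550804078 35.76421764977111
```

servo_tool --pt "0.0007 0.0275 0 0 0 0 -1" --pt "0 0 0 0 0 0 -1" --pt "0.001 0 0.015 0 0 0 -1" --pt "0.001 0 0.015 0 0 0 -1" --pt "0.001 0 0.014 0 0 0 -1" --pt "0 0 0 0 0 0 -1" --pt "0 0 0 0 0 0 -1" --pt "0 0 0 0 0 0 -1"

```text
time: 30.35
ee_pos: [483.9, -13.3, 94.7]
ee_rot: [0.978, 0.205, -0.031, 0.006]
wrist_force: [0.0, -0.0, -2.3]
opening: 36.0
grasp_force: 40.6
```

```bash
python3 fr.py; python3 snap.py e; python3 pose.py e; python3 fit.py e 7; python3 red.py w20 59|grep red
```

```text
t 30.65 pos [483.88 -13.28  94.73] F fwd 0.11 lat 0.12 z -1.90 sd [0.22 0.19 0.59] M [-0.02  0.06 -0.01] fwd pos 438.0344202832963 lat 206.01453951066026 35.887212012022204
blue rows 272 428
L [  0.07 235.88] 0.9791666666666666 R [ -0.06 394.35] 0.9166666666666666
origin (61.43, 0.26, 5.73) yaw rel 0.00350691359925831 pitch(nose down+) 0.0038453786809516835 roll -0.012703597513812092 cost 3.7616149246136943
ring (pose) tool (126.46, 0.24, -14.83) [599.84  37.16  79.9 ]
level fit ring (126.81, -0.09, -13.69) [600.03  37.61  81.04] yawrel 0.003445155983222814 cost 3.8664671924635656
scene ring front/left/right px [329.99 259.82 342.78 256.99 324.89 252.37]
side ring front/left/right px [303.71 231.92 292.5  235.01 308.41 239.22]
scene red 1 65 [ 1.2  -0.58]
scene red -1 20 [4.82 0.36]
scene brass 59
side red 1 27 [1.99 0.36]
side red -1 55 [-0.85  0.01]
side brass 7
23.5 ring [604.69  36.89  86.32] cost 18.25280915109115 fwd,lat 130.79333171323285 2.4265592648732865 dz -8.412955465093475 off axle fwd,lat 1.26081050130351 2.0871627293433748
24.5 ring [603.7   36.92  86.5 ] cost 16.970920352766246 fwd,lat 129.8966530184927 2.004395708877599 dz -8.236806097765466 off axle fwd,lat 0.36413180656337146 1.6649991733476825
25.5 ring [603.1   37.28  87.26] cost 16.707495625812015 fwd,lat 129.4963323044203 1.4315432343544947 dz -7.476710919266509 off axle fwd,lat -0.03618890750904685 1.092146698824577
26.5 ring [602.41  37.44  87.7 ] cost 17.457231912919102 fwd,lat 128.9185291169698 1.0131986657139784 dz -7.0342299974480085 off axle fwd,lat -0.6139920949595387 0.6738021301840678
red px [318.63  95.37] [277, 83, 85, 31, 1619] world 552.5486450195312 15.120260238647461 size 11.209152221679688 33.351165771484375 ang 27.276193618774414
```

```bash
python3 -c "
from cell import env
print(env.finish_job())"
```

```text
the job is handed in; nothing more can be done
None
```

I handed the job in at about 31 s of the 64 s limit, and no verdict came back. By my measurements the magnet is pressed flush (23 N at its stop), and the spread ring is held level round the groove, centred by touch and clear of the axle. The ring's height is a camera estimate, about 87 mm give or take 1 mm.

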